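Right the fallen bottle and slide it into the anti-tip rail

ROBOT

A 6-joint arm with a two-finger parallel gripper is mounted at the origin on a cart in front of the work surface, level with it; the furniture and walls round the work are solid. World frame = base frame: x ahead of the robot, y to its left, z up, the work surface at z = 0. Lengths are in m, angles in rad, forces in N, time in s.
With the tool pointing down it reaches from about 0.325 to 0.9 m from the base axis. Payload 6.1 kg.
Tool frame: the origin (TCP) lies at the very end of the fingers, on their centre line; the grasp point (between the pads) lies 19 mm behind it; z points along the fingers, y is the line along which they close (so a half turn about z gives the same grasp; the last joint's range is limited). The gripper opens to 85 mm and grips with 20 to 120 N. Pads are 22 mm wide; open, the fingers measure 114 mm over their backs; the gripper's body (76 mm by 85 mm) begins 54 mm behind the grasp point. The pads swing forward as they close: fully open they stand 13 mm farther back than shut.
Start: joints at [0.993, 0.22, 1.526, -0, 1.395, -0.126], TCP at [0.273, 0.562, 0.231] pointing down, gripper open.
Joint ranges: [-2.98, 2.98], [-0.91, 2.08], [0.09, 2.57], [-1.24, 4.39], [0.2, 2.65], [-2.68, 2.68]. Speed limits (rad/s): [2.57, 2.57, 3.01, 3.14, 3.14, 3.14].

INTERFACE

Orientations are given as a 3x3 rotation matrix whose columns are the frame's x, y, z axes.
In Python, from station import ctrl gives the robot as it stands.
- The arm moves only by the tool send_rows, never from a script. Its argument "targets" is a list of rows, each an object of numbers: "tx", "ty", "tz": the shift along the tool's x, y, z in m; "roll": the turn about the tool's z in rad. A call has exactly 8 rows; each row shifts and turns the commanded pose from where the row before left it, along the tool's axes as they then stand; what a row does not reach is not made up. A row lasts 1/12 s, in which the tool goes at most 41.7 mm and 7.16 degrees, less where a joint would pass 70% of its speed; a pose out of reach is approached as far as the arm can. A call with a gripper value outside its range is refused whole. "claw" is the closure, from -1 (fully open) to 1 (shut), set as the call begins (left out, the last holds). The fingers move at their own pace and stop on an object; "squeeze" is the grip in N (left out, the last holds). Time passes only in rows, so rows that do not move let the fingers close, or fill a call up. It gives the time, the measured TCP pose, the force, the opening and the grip force at its end, in the units of the state.
- ctrl.state(): the state, without advancing time (a new reading comes with each control period).
- ctrl.read_camera(name): name is "scene" or "top" or "wrist"; returns (picture, depth): 480x640x3 uint8, blue, green, red; 480x640 float32, m along the optical axis (not along the pixel's ray), 0 where there is no reading.
- ctrl.camera_params(name): a dict with "K" (3x3 intrinsics, pixels), "dist_coeffs" ([k1, k2, p1, p2, k3] as OpenCV has them; the pictures are not rectified), "rvec" (rotation vector, rad) and "tvec" (3), from world to camera coordinates, as OpenCV has them; the wrist camera has in their place "hand_eye" (4x4, takes a point from camera to tool coordinates, whose origin is the TCP and whose axes are the flange's). Camera axes: x right, y down, z forward; pixel columns grow to the right and rows downward; lengths in m; the calibration is good to about 2 mm. A picture is of the moment at which its call begins: read the wrist's pose just before it. camera_params takes no time and is no camera call.
- ctrl.close_job(): hands the job in; it is judged then, once.
The state is a dict: "clock": time; "q": joint angles; "dq": joint speeds; "joint_torque": joint torques, N m; "position": TCP position; "ee_rot": TCP orientation; "force": force on the tool from outside, world axes, zero at the start; "ft_torque": the same for the moment, N m; "opening": finger opening in m; "grasp_force": force on a finger pad.
Only numpy, scipy, OpenCV 4.12 (cv2) and the standard library are available. Lean on these libraries where they do the work, as an engineer would, in place of code of your own. Each camera call takes 0.05 s, during which the arm holds its last target. There are 200 camera calls.

TASK

A small lab bottle with an orange cap has toppled over on the bench. Stand it upright on the bench, then slide it, still standing, in through the open end of the anti-tip rail until it meets the bottle already in there, and let go of it. Handle the bottle gently, do not drop it, and leave the other things on the bench where they are.

Things in the scene. Friction and masses are not known exactly. Their poses are not given: they have to be found in the camera images.
- bottle: The fallen bottle: clear glass, orange cap, 99 mm tall, about 0.14 kg. Body 56 mm diameter up to 47 mm above the base, then a tapering shoulder (48 mm at 61 mm, 44 mm at 67 mm); cap 45 mm diameter from 74 to 99 mm. Origin: centre of its base; z axis from base to cap (at the start the bottle lies on its side, z about level, the cap a little lower, free to roll); x and y mean nothing.
- mate: An identical bottle that stands inside the rail at its closed end. Origin: centre of its base; z axis up.
- rail: Anti-tip rail fixed to the bench: aluminium channel, no floor. Origin: middle of the open end, on the bench; x runs horizontally into it, z up. Walls 61 mm apart inside, 70 mm outside, 66 mm high; blue lips on them (66 to 70 mm high) leave a 50 mm slot for the caps, so a bottle enters only at the open end. End wall at x = 130 mm. Outside feet: 98 mm wide, 3 mm high.
- home (a point): Point on the bench on the rail's middle line, 46 mm inside the open end: where the bottle's base centre stands when both bottles are pushed up to the end wall. Where the bottle meets the other, its centre lies 56 mm before the other's.
- reagent: Bystander: white plastic reagent bottle with a blue cap, 42 mm diameter, 68 mm tall, standing. Origin: centre of its base.
- dish: Bystander: one petri dish, 61 mm diameter, 15 mm high. Origin: centre of its underside.
- tape: Bystander: roll of green tape lying flat, 77 mm diameter, 19 mm high. Origin: centre of its underside.
- marker: Bystander: red marker pen lying on the bench, 126 mm long, along its y axis. Origin: its middle, underside.
- mouth (a point): Point on the bench 22 mm before the rail's open end, on its middle line: the outer end of two wings, as high as the walls and lips, that flare from the open end to about 86 mm apart here (their lips 76 mm) and guide a bottle in. Axes as the rail's.
Mind the look-alikes: they are no part of the job. Leave any turquoise or yellow look-alike of the mate alone.

How it is judged:
On the way:
1. the bottle stands upright on the bench (within 0.15 rad, base less than 12 mm up), outside the rail or in its mouth (angle between bottle's own z axis and vertical below 0.15 rad and height (world z) of bottle below 0.012 m and horizontal distance between bottle and mate above 0.075 m), for 0.1 s.
At the end, for the whole second after the job is handed in: The bottle stands upright (within 0.08 rad) on the bench inside the rail, meeting the other bottle (gap of at most 6 mm), which still stands upright in the rail's closed end; the bottle is released and at rest (horizontal distance between bottle and mate below 0.062 m and x of bottle in the frame of rail above 0.026 m and y of bottle in the frame of rail between -0.01 and 0.01 m and x of mate in the frame of rail above 0.085 m and angle between each of bottle, mate's own z axis and vertical below 0.08 rad and height (world z) of bottle between -0.006 and 0.006 m and linear speed of bottle below 0.02 m/s and contact force between bottle and the fingers below 0.1 N); the robot touches nothing.
It fails at once if the bottle is let go of with its base more than 60 mm above the bench (height (world z) of bottle above 0.06 m and contact force between bottle and the fingers below 0.05 N).
It fails at once if the bottle is banged or pressed hard (over 60 N) against the rail or the other bottle (contact force between bottle and rail above 60 N or contact force between bottle and mate above 60 N).
It fails at once if the reagent bottle, petri dish, tape roll or marker is moved by more than 30 mm, or the reagent bottle is knocked over (distance of any of reagent, dish, tape, marker from where it was at the start of the episode above 0.03 m or angle between reagent's own z axis and vertical above 0.5 rad).
It also fails if it takes over 64 s, if anything falls off the work surface, if the arm or the gripper's body presses on something with over 40 N, if the wrist force passes 120 N, or if a joint passes its speed limit or range.

## Working session

There is one attempt and no reset: what is moved stays moved. The work goes in short steps, Python scripts to look and compute and a tool call to move; the robot and the scene stay as the last step left them, time stands still between calls to the robot, and variables do not carry over. Pictures are saved under pics/ and viewed, at most 10 in all, crops included, and the job is handed in when it is done.

Besides the shell and the picture viewer there is one more tool, called after "Request:" as a command line: name --argument value ..., lists and objects as JSON in quotes. send_rows: Moves the arm, as the interface text tells. Its arguments: {"type":"object","properties":{"targets":{"type":"array"},"claw":{"type":"number"},"squeeze":{"type":"number"}},"required":["targets"]}

```bash
mkdir -p pics; ls; cat > h.py <<'E'
import numpy as np, cv2
from station import ctrl
def cam(name):
    s=ctrl.state(); im,d=ctrl.read_camera(name); p=ctrl.camera_params(name)
    K=np.array(p["K"],float); D=np.array(p["dist_coeffs"],float)
    if "hand_eye" in p:
        T=np.eye(4);T[:3,:3]=np.array(s["ee_rot"]).reshape(3,3);T[:3,3]=s["position"]
        M=T@np.array(p["hand_eye"])
    else:
        M=np.eye(4);R=cv2.Rodrigues(np.array(p["rvec"],float))[0];M[:3,:3]=R.T;M[:3,3]=-R.T@np.array(p["tvec"],float).ravel()
    return im,d,K,D,M
def rays(px,K,D,M):
    u=cv2.undistortPoints(np.array(px,float).reshape(-1,1,2),K,D)[:,0]
    return np.c_[u,np.ones(len(u))]@M[:3,:3].T
def plane(px,z,K,D,M):
    r=rays(px,K,D,M);o=M[:3,3];return o+r*((z-o[2])/r[:,2])[:,None]
def proj(P,K,D,M):
    I=np.linalg.inv(M);return cv2.projectPoints(np.array(P,float).reshape(-1,1,3),cv2.Rodrigues(I[:3,:3])[0],I[:3,3],K,D)[0][:,0]
E
python3 - <<'E'
from h import *
s=ctrl.state();print(s)
for n in("scene","top"):
    im,d,K,D,M=cam(n);cv2.imwrite(f"pics/{n}0.png",im);print(n,M.round(3),K.round(1))
    np.savez(f"{n}0.npz",im=im,d=d,K=K,D=D,M=M)
E
```

```text
pics
{'clock': 0.0, 'q': array([ 9.92909694e-01,  2.21221453e-01,  1.52764397e+00, -4.11728135e-06,
        1.39468972e+00, -1.26120975e-01]), 'dq': array([-5.84913896e-04, -5.03532219e-04, -2.23118007e-05,  2.51298145e-03,
       -1.49756538e-03,  4.91495813e-04]), 'joint_torque': array([-2.02448296e-04, -4.96896422e+01, -3.89399564e+01, -4.55332258e-05,
        1.10573813e-02,  1.97286624e-05]), 'position': array([0.27252364, 0.56176993, 0.23018475]), 'ee_rot': array([[-8.99677886e-01,  4.36553044e-01, -1.06862308e-03],
       [ 4.36554284e-01,  8.99676413e-01, -1.64603091e-03],
       [ 2.42835177e-04, -1.94740959e-03, -9.99998074e-01]]), 'force': array([-0.16909768,  0.18530999,  0.18298119]), 'ft_torque': array([-0.00543767, -0.02474093, -0.00188456]), 'grasp_force': 0.0, 'opening': 0.0855408731046878}
scene [[-0.728 -0.367  0.579 -0.071]
 [-0.685  0.395 -0.612  0.942]
 [-0.004 -0.842 -0.539  0.655]
 [ 0.     0.     0.     1.   ]] [[562.2   0.  313.6]
 [  0.  562.2 244.3]
 [  0.    0.    1. ]]
top [[ 0.027 -0.99   0.141  0.469]
 [-0.999 -0.032 -0.034  0.237]
 [ 0.038 -0.14  -0.989  0.899]
 [ 0.     0.     0.     1.   ]] [[434.6   0.  309.4]
 [  0.  434.6 241.1]
 [  0.    0.    1. ]]
```

View pics/scene0.png

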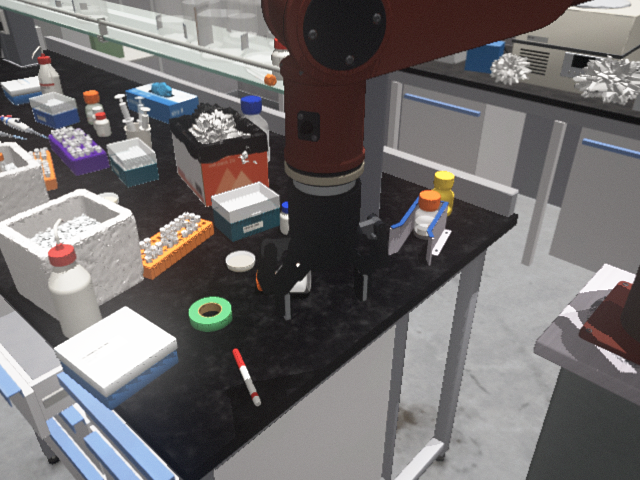

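View pics/top0.png

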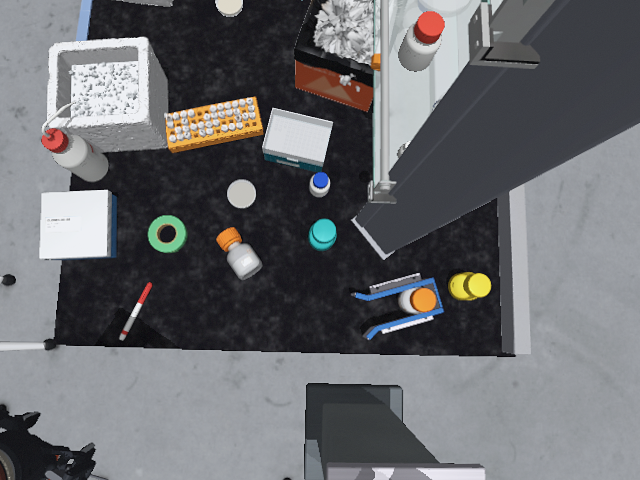

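The top view shows the fallen bottle (body about (242,258), orange cap (230,238)), with its cap toward +x/+y. The rail opens at about (365,315) and closes at about (440,297), with the mate's cap at (424,300).

Candidates for the bottle:
- Orange-capped lying bottle at (240,250): my choice.
- Orange cap in the rail at (424,300): the mate.
- Turquoise at (322,235) and yellow at (472,287): look-alikes.
- White bottle with blue cap at (320,184): the reagent.

```bash
python3 - <<'E'
from h import *
z=np.load("top0.npz");im,d,K,D,M=[z[k] for k in("im","d","K","D","M")]
hsv=cv2.cvtColor(im,cv2.COLOR_BGR2HSV)
def w(px,zz):return plane(px,zz,K,D,M).round(4)
m=cv2.inRange(hsv,(5,140,120),(18,255,255))
c,_=cv2.findContours(m,0,2)
for k in c:
    if cv2.contourArea(k)>100:
        r=cv2.minAreaRect(k);print("orange",np.round(r[0]),np.round(r[1]),round(r[2]),w([r[0]],.03),w([r[0]],.099))
mb=cv2.inRange(hsv,(100,100,100),(118,255,255));mb[:270]=0;mb[:,:340]=0;mb[:,460:]=0;mb[345:]=0
ys,xs=np.nonzero(mb);print("blue",len(xs))
c,_=cv2.findContours(mb,0,2)
for k in c:
    if cv2.contourArea(k)>30: print(w(cv2.approxPolyDP(k,2,True)[:,0],.07)[:,:2].tolist())
# heights by depth
def P(u,v):
    r=rays([(u,v)],K,D,M)[0];return (M[:3,3]+r*d[v,u]).round(3)
for p in [(242,258),(230,238),(375,235),(382,255),(360,222),(385,190),(322,235),(424,300),(478,287),(320,184),(241,193),(410,40),(600,60),(350,390)]:print(p,P(*p))
cv2.imwrite("pics/topcrop.png",np.hstack([cv2.resize(im[205:305,190:300],None,fx=3.6,fy=3.6,interpolation=2),cv2.resize(im[260:360,345:455],None,fx=3.6,fy=3.6,interpolation=2)]))
E
```

```text
orange [424. 300.] [23. 23.] 90 [[ 0.482  -0.0251  0.03  ]] [[ 0.4809 -0.0043  0.099 ]]
orange [228. 238.] [19. 23.] 53 [[0.5938 0.3708 0.03  ]] [[0.5839 0.3602 0.099 ]]
orange [215. 138.] [12. 96.] 79 [[0.803  0.4094 0.03  ]] [[0.7765 0.3957 0.099 ]]
orange [199. 115.] [17. 24.] 76 [[0.8531 0.4468 0.03  ]] [[0.8226 0.4301 0.099 ]]
orange [249. 112.] [29. 19.] 79 [[0.864 0.342 0.03 ]] [[0.8326 0.3337 0.099 ]]
orange [375.  62.] [16.  8.] 90 [[0.9916 0.0751 0.03  ]] [[0.9501 0.0879 0.099 ]]
blue 935
[[0.5249, -0.0301], [0.4873, 0.0904], [0.4923, 0.1154], [0.4828, 0.1172], [0.4779, 0.0903], [0.5153, -0.03], [0.4717, -0.0452], [0.4659, -0.0431], [0.4313, 0.0747], [0.4103, 0.0973], [0.4049, 0.0897], [0.4258, 0.067], [0.4585, -0.0489]]
(242, 258) [0.552 0.338 0.056]
(230, 238) [0.592 0.365 0.045]
(375, 235) [0.608 0.077 0.043]
(382, 255) [0.572 0.054 0.003]
(360, 222) [0.636 0.105 0.028]
(385, 190) [0.624 0.117 0.329]
(322, 235) [0.595 0.187 0.099]
(424, 300) [ 0.48  -0.005  0.099]
(478, 287) [ 0.507 -0.109  0.098]
(320, 184) [0.702 0.191 0.068]
(241, 193) [0.691 0.352 0.016]
(410, 40) [0.837 0.085 0.347]
(600, 60) [0.604 0.074 0.691]
(350, 390) [ 0.155  0.016 -0.752]
```

View pics/topcrop.png

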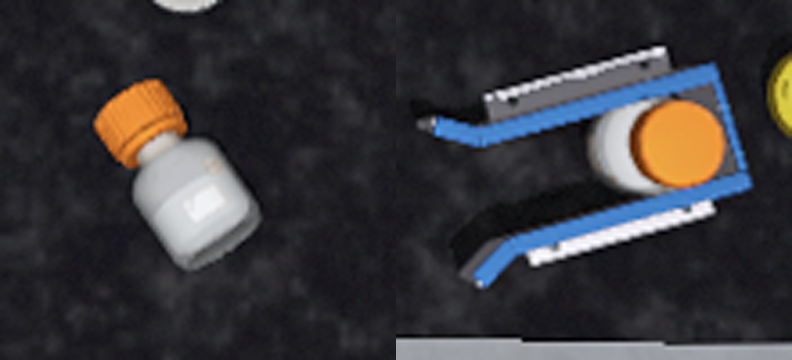

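The crop confirms the lying bottle has an orange cap, pointing up-left, with its base near full-picture pixel (253,272). In the rail, the orange-capped mate sits near the closed end, with the wings flaring to the left. Next I fit the bottle's axis from the depth and work out the move.

```bash
python3 - <<'E'
from h import *
z=np.load("top0.npz");im,d,K,D,M=[z[k] for k in("im","d","K","D","M")]
b,c=plane([(252.8,272.5),(225.6,233.3)],.026,K,D,M);print("base,cap",b,c,np.linalg.norm(c-b))
v,u=np.mgrid[205:305,190:300];r=rays(np.c_[u.ravel(),v.ravel()],K,D,M);P=M[:3,3]+r*d[v,u].reshape(-1,1)
P=P[(P[:,2]>.02)&(d[v,u].ravel()>0)]
q=P[:,:2];mu=q.mean(0);ax=np.linalg.svd(q-mu,full_matrices=False)[2][0];ax*=np.sign(ax[1])
t=(q-mu)@ax;n=np.array([-ax[1],ax[0]]);l=(q-mu)@n
print(len(q),mu,ax,np.degrees(np.arctan2(ax[1],ax[0])),np.percentile(t,[0,1,99,100]))
for a in np.arange(t.min(),t.max(),.01):
    k=(t>=a)&(t<a+.01);print(round(a,3),k.sum(),l[k].min().round(3),l[k].max().round(3),P[k,2].max().round(3),(mu+ax*(a+.005)+n*(l[k].min()+l[k].max())/2).round(4))
E
```

```text
base,cap [0.52655955 0.31890005 0.026     ] [0.60412856 0.37732677 0.026     ] 0.09711144498046961
1234 [0.56211751 0.34681423] [0.79433055 0.60748578] 37.40792948455626 [-0.04510022 -0.04312181  0.05305048  0.05510321]
-0.045 171 -0.027 0.028 0.06 [0.5301 0.3226]
-0.035 143 -0.027 0.029 0.062 [0.5377 0.3292]
-0.025 141 -0.027 0.028 0.059 [0.5459 0.335 ]
-0.015 139 -0.027 0.028 0.058 [0.5539 0.3409]
-0.005 139 -0.027 0.028 0.058 [0.5618 0.3471]
0.005 90 -0.026 0.024 0.056 [0.5706 0.3521]
0.015 84 -0.02 0.02 0.045 [0.5779 0.359 ]
0.025 118 -0.022 0.023 0.049 [0.5855 0.3655]
0.035 107 -0.022 0.023 0.048 [0.5935 0.3715]
0.045 101 -0.022 0.023 0.05 [0.6015 0.3774]
0.055 1 -0.0 -0.0 0.042 [0.6099 0.383 ]
```

Request:
send_rows --targets '[{"tx":-0.02,"ty":-0.002},{"tx":-0.04,"ty":-0.003},{"tx":-0.04,"ty":-0.003},{"tx":-0.04,"ty":-0.003},{"tx":-0.04,"ty":-0.003},{"tx":-0.04,"ty":-0.003},{"tx":-0.04,"ty":-0.003},{"tx":-0.04,"ty":-0.003}]' --claw -1 --squeeze 20

```text
validation failed for argument at $.ta...
```

Request:
send_rows --targets '[{"tx":-0.04,"ty":-0.003},{"tx":-0.03},{"roll":-0.12},{"roll":-0.12},{"roll":-0.12},{"roll":-0.12},{"roll":-0.12},{"roll":-0.12}]'

```text
validation failed for argument at $.ta...
```

Request:
send_rows --targets '[{"roll":-0.12},{"roll":-0.12},{"roll":-0.12},{"roll":-0.025},{"tz":0.02},{"tz":0.02},{"tz":0.02},{"tz":0.0}]'

```text
validation failed for argument at $.ta...
```

Rows probably need all four keys.

Request:
send_rows --targets '[{"tx":-0.02,"ty":-0.002,"tz":0,"roll":0},{"tx":-0.04,"ty":-0.003,"tz":0,"roll":0},{"tx":-0.04,"ty":-0.003,"tz":0,"roll":0},{"tx":-0.04,"ty":-0.003,"tz":0,"roll":0},{"tx":-0.04,"ty":-0.003,"tz":0,"roll":0},{"tx":-0.04,"ty":-0.003,"tz":0,"roll":0},{"tx":-0.04,"ty":-0.003,"tz":0,"roll":0},{"tx":-0.04,"ty":-0.003,"tz":0,"roll":0}]' --claw -1 --squeeze 20

```text
clock: 0.77
position: [0.534, 0.4092, 0.2307]
ee_rot: [[-0.9, 0.437, -0.001], [0.437, 0.9, -0.0], [0.001, -0.001, -1.0]]
force: [0.4, 0.7, -0.2]
opening: 0.0853
grasp_force: 0.0
```

Request:
send_rows --targets '[{"tx":-0.04,"ty":-0.0035,"tz":0,"roll":0},{"tx":-0.033,"ty":0,"tz":0,"roll":0},{"tx":0,"ty":0,"tz":0,"roll":-0.12},{"tx":0,"ty":0,"tz":0,"roll":-0.12},{"tx":0,"ty":0,"tz":0,"roll":-0.12},{"tx":0,"ty":0,"tz":0,"roll":-0.12},{"tx":0,"ty":0,"tz":0,"roll":-0.12},{"tx":0,"ty":0,"tz":0,"roll":-0.12}]'

```text
clock: 1.43
position: [0.5966, 0.3753, 0.2304]
ee_rot: [[-0.963, -0.271, -0.001], [-0.271, 0.963, -0.001], [0.001, -0.0, -1.0]]
force: [0.4, 0.2, -0.1]
opening: 0.0853
grasp_force: 0.0
```

Request:
send_rows --targets '[{"tx":0,"ty":0,"tz":0,"roll":-0.12},{"tx":0,"ty":0,"tz":0,"roll":-0.12},{"tx":0,"ty":0,"tz":0,"roll":-0.12},{"tx":0,"ty":0,"tz":0,"roll":-0.025},{"tx":0,"ty":0,"tz":0.03,"roll":0},{"tx":0,"ty":0,"tz":0.03,"roll":0},{"tx":0,"ty":0,"tz":0.02,"roll":0},{"tx":0,"ty":0,"tz":0,"roll":0}]'

```text
clock: 2.1
position: [0.5933, 0.3738, 0.1443]
ee_rot: [[-0.796, -0.606, -0.01], [-0.606, 0.796, -0.005], [0.011, 0.002, -1.0]]
force: [-1.8, -0.3, -1.4]
opening: 0.0854
grasp_force: 0.0
```

```bash
python3 - <<'E'
from h import *
s=ctrl.state();print(s["position"],s["ee_rot"].round(3),s["q"].round(2))
im,d,K,D,M=cam("wrist");cv2.imwrite("pics/w1.png",im)
v,u=np.mgrid[0:480:2,0:640:2];r=rays(np.c_[u.ravel(),v.ravel()],K,D,M);P=M[:3,3]+r*d[v,u].reshape(-1,1)
hsv=cv2.cvtColor(im,cv2.COLOR_BGR2HSV)[v,u].reshape(-1,3);o=(hsv[:,0]>4)&(hsv[:,0]<19)&(hsv[:,1]>140)&(d[v,u].ravel()>0)
g=P[o&(np.hypot(P[:,0]-.59,P[:,1]-.37)<.06)];R=s["ee_rot"]
L=(g-s["position"])@R
print(len(g),L.min(0),L.max(0),g[:,2].max())
E
```

```text
[0.59329562 0.37382676 0.14427401] [[-0.796 -0.606 -0.01 ]
 [-0.606  0.796 -0.005]
 [ 0.011  0.002 -1.   ]] [ 0.45  0.47  1.37 -0.    1.31 -1.77]
687 [-0.05285557 -0.02277387 -0.08502771] [0.01725375 0.0345578  0.14492289] 0.2294304784003222
```

View pics/w1.png

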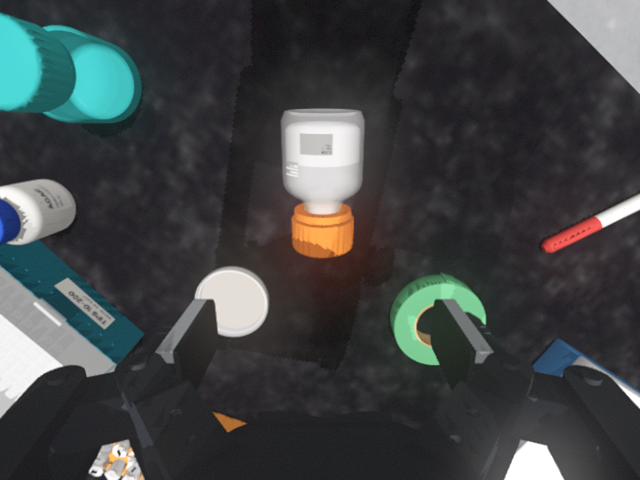

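The wrist picture shows the bottle below. Its orange cap is at (322,230), its base is at the top (323,112), and the dish and tape lie clear of the fingers. I check the cap centre in tool axes.

```bash
python3 - <<'E'
from h import *
s=ctrl.state();print(s["position"])
im,d,K,D,M=cam("wrist")
hsv=cv2.cvtColor(im,cv2.COLOR_BGR2HSV);m=cv2.inRange(hsv,(4,140,100),(19,255,255));m[:190]=0;m[275:]=0;m[:,:270]=0;m[:,380:]=0
v,u=np.nonzero(m);R=s["ee_rot"]
P=M[:3,3]+rays(np.c_[u,v],K,D,M)*d[v,u][:,None];L=(P-s["position"])@R
print(np.percentile(L,[1,50,99],axis=0),P[:,2].max())
print("goal",R.T@(np.array([.598,.3742,.006])-s["position"]))
E
```

```text
[0.59464147 0.37449368 0.14740167]
[[-0.02953216 -0.02208611  0.09986264]
 [ 0.00257768  0.00057639  0.10522336]
 [ 0.01726174  0.02366959  0.14731312]] 0.2908818398116304
goal [-0.00349151 -0.00246617  0.14137724]
```

Request:
send_rows --targets '[{"tx":-0.001,"ty":0,"tz":0.03,"roll":0},{"tx":0,"ty":0,"tz":0.03,"roll":0},{"tx":0,"ty":0,"tz":0.03,"roll":0},{"tx":0,"ty":0,"tz":0.02,"roll":0},{"tx":0,"ty":0,"tz":0.015,"roll":0},{"tx":0,"ty":0,"tz":0.008,"roll":0},{"tx":0,"ty":0,"tz":0.004,"roll":0},{"tx":0,"ty":0,"tz":0,"roll":0}]'

```text
clock: 2.87
position: [0.5984, 0.3765, 0.0151]
ee_rot: [[-0.794, -0.607, 0.001], [-0.607, 0.794, 0.0], [-0.001, -0.0, -1.0]]
force: [-0.1, -0.5, 0.3]
opening: 0.0857
grasp_force: 0.0
```

Request:
send_rows --targets '[{"tx":0,"ty":0,"tz":0,"roll":0},{"tx":0,"ty":0,"tz":0,"roll":0},{"tx":0,"ty":0,"tz":0,"roll":0},{"tx":0,"ty":0,"tz":0,"roll":0},{"tx":0,"ty":0,"tz":0,"roll":0},{"tx":0,"ty":0,"tz":0,"roll":0},{"tx":0,"ty":0,"tz":0,"roll":0},{"tx":0,"ty":0,"tz":0,"roll":0}]' --claw 0.3 --squeeze 20

```text
clock: 3.53
position: [0.5986, 0.3767, 0.0157]
ee_rot: [[-0.794, -0.608, 0.002], [-0.608, 0.794, 0.001], [-0.002, -0.0, -1.0]]
force: [-0.1, 0.3, 5.9]
opening: 0.0428
grasp_force: 22.1
```

The opening of 42.8 mm is below the cap's 45 mm, so the grip sits above the cap's widest line. I reopen, go lower and regrip.

Request:
send_rows --targets '[{"tx":0,"ty":0,"tz":0,"roll":0},{"tx":0,"ty":0,"tz":0,"roll":0},{"tx":0,"ty":0,"tz":0,"roll":0},{"tx":0,"ty":0,"tz":0.004,"roll":0},{"tx":0,"ty":0,"tz":0.004,"roll":0},{"tx":0,"ty":0,"tz":0.003,"roll":0},{"tx":0,"ty":0,"tz":0,"roll":0},{"tx":0,"ty":0,"tz":0,"roll":0}]' --claw -0.5

```text
clock: 4.2
position: [0.5972, 0.376, 0.0025]
ee_rot: [[-0.794, -0.608, -0.001], [-0.608, 0.794, -0.001], [0.001, 0.0, -1.0]]
force: [0.2, -0.5, -0.2]
opening: 0.064
grasp_force: 0.0
```

Request:
send_rows --targets '[{"tx":0,"ty":0,"tz":0,"roll":0},{"tx":0,"ty":0,"tz":0,"roll":0},{"tx":0,"ty":0,"tz":0,"roll":0},{"tx":0,"ty":0,"tz":0,"roll":0},{"tx":0,"ty":0,"tz":0,"roll":0},{"tx":0,"ty":0,"tz":0,"roll":0},{"tx":0,"ty":0,"tz":0,"roll":0},{"tx":0,"ty":0,"tz":0,"roll":0}]' --claw 0.3 --squeeze 20

```text
clock: 4.87
position: [0.5978, 0.3763, 0.0035]
ee_rot: [[-0.794, -0.608, 0.0], [-0.608, 0.794, 0.0], [-0.0, -0.0, -1.0]]
force: [0.8, -0.7, 0.9]
opening: 0.0434
grasp_force: 20.8
```

Request:
send_rows --targets '[{"tx":0.003,"ty":0,"tz":-0.009,"roll":0},{"tx":0.003,"ty":0,"tz":-0.008,"roll":0},{"tx":0.004,"ty":0,"tz":-0.007,"roll":0},{"tx":0.004,"ty":0,"tz":-0.007,"roll":0},{"tx":0.0055,"ty":0,"tz":-0.006,"roll":0},{"tx":0.0055,"ty":0,"tz":-0.006,"roll":0},{"tx":0.0065,"ty":0,"tz":-0.005,"roll":0},{"tx":0.0065,"ty":0,"tz":-0.005,"roll":0}]'

```text
clock: 5.53
position: [0.5669, 0.3527, 0.0569]
ee_rot: [[-0.794, -0.608, 0.0], [-0.608, 0.794, 0.0], [-0.0, 0.0, -1.0]]
force: [0.6, -0.9, -1.8]
opening: 0.0434
grasp_force: 20.8
```

```bash
python3 - <<'E'
from h import *
s=ctrl.state();print(s["position"],s["force"],s["ft_torque"],s["opening"],s["grasp_force"])
a=cam("scene")[0];b=cam("top")[0]
cv2.imwrite("pics/c1.png",np.hstack([cv2.resize(a[220:340,220:400],None,fx=2.2,fy=2.2),cv2.resize(b[200:320,180:340],(352,264))]))
E
```

```text
[0.56686215 0.35266503 0.05691273] [ 0.58664312 -0.87012983 -1.79491615] [-0.00591405 -0.00508349  0.04574053] 0.04341478250621291 20.803887378133368
```

View pics/c1.png

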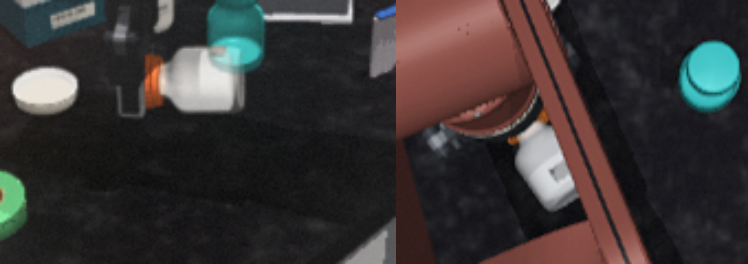

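The left crop (scene camera) shows the bottle held level and stuck in the grip, not pivoting. I lower it close to the bench and loosen the grip a little, so the base can swing down.

Request:
send_rows --targets '[{"tx":0,"ty":0,"tz":0.012,"roll":0},{"tx":0,"ty":0,"tz":0.012,"roll":0},{"tx":0,"ty":0,"tz":0.008,"roll":0},{"tx":0,"ty":0,"tz":0.003,"roll":0},{"tx":0,"ty":0,"tz":0,"roll":0},{"tx":0,"ty":0,"tz":0,"roll":0},{"tx":0,"ty":0,"tz":0,"roll":0},{"tx":0,"ty":0,"tz":0,"roll":0}]'

```text
clock: 6.3
position: [0.568, 0.3534, 0.0219]
ee_rot: [[-0.794, -0.608, 0.001], [-0.608, 0.794, 0.0], [-0.001, -0.0, -1.0]]
force: [-0.5, -0.4, -1.7]
opening: 0.0432
grasp_force: 20.8
```

Request:
send_rows --targets '[{"tx":0,"ty":0,"tz":0,"roll":0},{"tx":0,"ty":0,"tz":0,"roll":0},{"tx":0,"ty":0,"tz":0,"roll":0},{"tx":0,"ty":0,"tz":0,"roll":0},{"tx":0,"ty":0,"tz":0,"roll":0},{"tx":0,"ty":0,"tz":0,"roll":0},{"tx":0,"ty":0,"tz":0,"roll":0},{"tx":0,"ty":0,"tz":0,"roll":0}]' --claw 0.01

```text
clock: 6.97
position: [0.5675, 0.3531, 0.0213]
ee_rot: [[-0.794, -0.608, 0.0], [-0.608, 0.794, -0.0], [-0.0, -0.0, -1.0]]
force: [0.8, 0.0, -2.0]
opening: 0.0434
grasp_force: 20.8
```

Request:
send_rows --targets '[{"tx":0,"ty":0,"tz":0,"roll":0},{"tx":0,"ty":0,"tz":0,"roll":0},{"tx":0,"ty":0,"tz":0,"roll":0},{"tx":0,"ty":0,"tz":0,"roll":0},{"tx":0,"ty":0,"tz":0,"roll":0},{"tx":0,"ty":0,"tz":0,"roll":0},{"tx":0,"ty":0,"tz":0,"roll":0},{"tx":0,"ty":0,"tz":0,"roll":0}]' --claw -0.01

```text
clock: 7.63
position: [0.5675, 0.3531, 0.0213]
ee_rot: [[-0.794, -0.608, -0.0], [-0.608, 0.794, 0.0], [0.0, 0.0, -1.0]]
force: [-0.3, -0.6, -1.7]
opening: 0.0432
grasp_force: 20.8
```

Request:
send_rows --targets '[{"tx":0,"ty":0,"tz":0,"roll":0},{"tx":0,"ty":0,"tz":0,"roll":0},{"tx":0,"ty":0,"tz":0,"roll":0},{"tx":0,"ty":0,"tz":0,"roll":0},{"tx":0,"ty":0,"tz":0,"roll":0},{"tx":0,"ty":0,"tz":0,"roll":0},{"tx":0,"ty":0,"tz":0,"roll":0},{"tx":0,"ty":0,"tz":0,"roll":0}]' --claw -0.02

```text
clock: 8.3
position: [0.5675, 0.3531, 0.0213]
ee_rot: [[-0.794, -0.608, -0.0], [-0.608, 0.794, 0.0], [-0.0, 0.0, -1.0]]
force: [1.1, -0.5, -1.7]
opening: 0.0433
grasp_force: 13.6
```

Request:
send_rows --targets '[{"tx":0,"ty":0,"tz":0,"roll":0},{"tx":0,"ty":0,"tz":0,"roll":0},{"tx":0,"ty":0,"tz":0,"roll":0},{"tx":0,"ty":0,"tz":0,"roll":0},{"tx":0,"ty":0,"tz":0,"roll":0},{"tx":0,"ty":0,"tz":0,"roll":0},{"tx":0,"ty":0,"tz":0,"roll":0},{"tx":0,"ty":0,"tz":0,"roll":0}]' --claw -0.03

```text
clock: 8.97
position: [0.5675, 0.3531, 0.0214]
ee_rot: [[-0.794, -0.608, 0.0], [-0.608, 0.794, 0.0], [-0.0, -0.0, -1.0]]
force: [-0.5, -1.0, -0.6]
opening: 0.0439
grasp_force: 2.2
```

The load on the wrist fell to about 0.6 N, so the base has swung down onto the bench at a light grip. I follow the arc gently and watch the force.

Request:
send_rows --targets '[{"tx":0.002,"ty":0,"tz":-0.0035,"roll":0},{"tx":0.002,"ty":0,"tz":-0.0035,"roll":0},{"tx":0.002,"ty":0,"tz":-0.0035,"roll":0},{"tx":0.002,"ty":0,"tz":-0.0035,"roll":0},{"tx":0,"ty":0,"tz":0,"roll":0},{"tx":0,"ty":0,"tz":0,"roll":0},{"tx":0,"ty":0,"tz":0,"roll":0},{"tx":0,"ty":0,"tz":0,"roll":0}]' --claw -0.03

```text
clock: 9.63
position: [0.5616, 0.3485, 0.0357]
ee_rot: [[-0.794, -0.608, 0.001], [-0.608, 0.794, 0.001], [-0.001, -0.0, -1.0]]
force: [0.7, 1.9, 0.3]
opening: 0.0441
grasp_force: 2.1
```

```bash
python3 - <<'E'
from h import *
s=ctrl.state();print(s["position"],s["force"],s["opening"],s["grasp_force"])
a=cam("scene")[0]
cv2.imwrite("pics/c2.png",cv2.resize(a[220:340,220:400],None,fx=3,fy=3))
E
```

```text
[0.56162728 0.34851154 0.035653  ] [0.66344808 1.91399748 0.30210384] 0.044080139949142394 2.1483325760527805
```

View pics/c2.png

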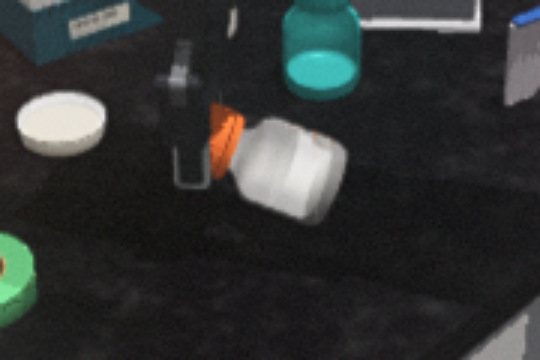

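The bottle is now tilted, base rim down at about (320,215) in the crop, cap held by the finger. It pivots under the light grip, so I continue the arc.

Request:
send_rows --targets '[{"tx":0.005,"ty":0,"tz":-0.0065,"roll":0},{"tx":0.005,"ty":0,"tz":-0.0065,"roll":0},{"tx":0.006,"ty":0,"tz":-0.0055,"roll":0},{"tx":0.0065,"ty":0,"tz":-0.005,"roll":0},{"tx":0.007,"ty":0,"tz":-0.004,"roll":0},{"tx":0.007,"ty":0,"tz":-0.004,"roll":0},{"tx":0,"ty":0,"tz":0,"roll":0},{"tx":0,"ty":0,"tz":0,"roll":0}]'

```text
clock: 10.35
position: [0.5321, 0.326, 0.0673]
ee_rot: [[-0.794, -0.608, 0.001], [-0.608, 0.794, 0.001], [-0.001, -0.0, -1.0]]
force: [-0.1, 0.8, 1.0]
opening: 0.044
grasp_force: 3.1
```

```bash
python3 - <<'E'
from h import *
s=ctrl.state();print(s["position"],s["force"],s["opening"],s["grasp_force"])
a=cam("scene")[0]
cv2.imwrite("pics/c3.png",cv2.resize(a[220:340,220:400],None,fx=3,fy=3))
E
```

```text
[0.53214101 0.32596234 0.06734153] [-0.13287493  0.8224699   0.96530552] 0.04396716357557583 3.125627900735708
```

View pics/c3.png

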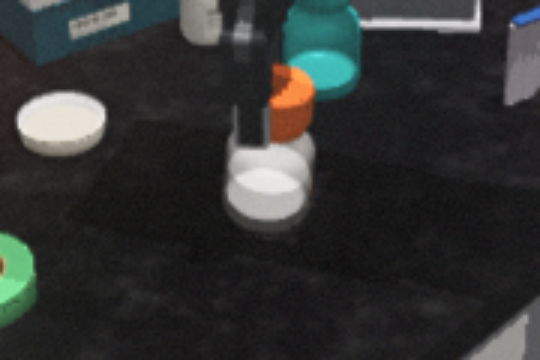

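The bottle is almost upright now: base near (268,205) in the crop, cap at (293,103), apparently leaning slightly past vertical. I measure the tilt from the scene camera.

```bash
python3 - <<'E'
from h import *
s=ctrl.state()
im,d,K,D,M=cam("scene")
hsv=cv2.cvtColor(im,cv2.COLOR_BGR2HSV)
v,u=np.mgrid[230:310,285:335];v=v.ravel();u=u.ravel()
P=M[:3,3]+rays(np.c_[u,v],K,D,M)*d[v,u][:,None];h=hsv[v,u]
L=(P-s["position"])@s["ee_rot"]
cap=(h[:,0]<19)&(h[:,0]>3)&(h[:,1]>140)&(abs(L[:,0])<.05)&(abs(L[:,1])<.05)
body=(~cap)&(P[:,2]>.004)&(abs(L[:,0])<.07)&(abs(L[:,1])<.06)&(P[:,2]<.06)
print("cap",cap.sum(),P[cap].min(0).round(3),P[cap].max(0).round(3),L[cap].min(0).round(3),L[cap].max(0).round(3))
for z0 in np.arange(0,.11,.01):
    for nm,k in(("cap",cap),("body",body)):
        q=L[k&(P[:,2]>=z0)&(P[:,2]<z0+.01)]
        if len(q)>3:print(nm,z0.round(2),len(q),q[:,:2].min(0).round(3),q[:,:2].max(0).round(3),np.median(q[:,:2],axis=0).round(3))
print("view dir in tool", s["ee_rot"].T@(s["position"]-M[:3,3]))
print("base plane",s["ee_rot"].T@(plane([(309.3,288.3)],0.0,K,D,M)[0]-s["position"]))
E
```

```text
cap 306 [0.498 0.3   0.069] [0.539 0.341 0.102] [ 0.007 -0.023 -0.035] [ 0.035  0.027 -0.002]
body 0.0 57 [-0.019  0.002] [0.032 0.029] [0.011 0.023]
body 0.01 117 [-0.021 -0.003] [0.033 0.029] [0.004 0.022]
body 0.02 121 [-0.021  0.   ] [0.033 0.029] [0.006 0.023]
body 0.03 126 [-0.022 -0.002] [0.035 0.03 ] [0.01  0.023]
body 0.04 133 [-0.019 -0.008] [0.035 0.029] [0.011 0.023]
body 0.05 218 [-0.019 -0.009] [0.034 0.03 ] [0.012 0.018]
cap 0.07 44 [0.011 0.003] [0.033 0.025] [0.022 0.02 ]
cap 0.08 62 [0.011 0.004] [0.034 0.026] [0.022 0.021]
cap 0.09 174 [ 0.007 -0.023] [0.035 0.027] [0.022 0.009]
cap 0.1 24 [ 0.008 -0.013] [0.022 0.019] [0.014 0.002]
view dir in tool [-0.10473549 -0.85601938  0.58840374]
base plane [ 0.00646201 -0.00592968  0.0672641 ]
```

It stands within a few degrees, with its axis about 8 mm toward +tx from the tool. I open, which lets it settle, then centre, raise and re-measure.

Request:
send_rows --targets '[{"tx":0,"ty":0,"tz":0,"roll":0},{"tx":0,"ty":0,"tz":0,"roll":0},{"tx":0,"ty":0,"tz":0,"roll":0},{"tx":0,"ty":0,"tz":0,"roll":0},{"tx":0,"ty":0,"tz":0,"roll":0},{"tx":0,"ty":0,"tz":0,"roll":0},{"tx":0,"ty":0,"tz":0,"roll":0},{"tx":0,"ty":0,"tz":0,"roll":0}]' --claw -0.1

```text
clock: 11.12
position: [0.5322, 0.3261, 0.0668]
ee_rot: [[-0.794, -0.608, 0.0], [-0.608, 0.794, 0.0], [-0.0, -0.0, -1.0]]
force: [0.4, 0.5, 0.5]
opening: 0.0473
grasp_force: 0.4
```

Request:
send_rows --targets '[{"tx":0,"ty":0,"tz":0,"roll":0},{"tx":0,"ty":0,"tz":0,"roll":0},{"tx":0,"ty":0,"tz":0,"roll":0},{"tx":0,"ty":0,"tz":-0.003,"roll":0},{"tx":0,"ty":0,"tz":-0.005,"roll":0},{"tx":0,"ty":0,"tz":0,"roll":0},{"tx":0,"ty":0,"tz":0,"roll":0},{"tx":0,"ty":0,"tz":0,"roll":0}]' --claw -0.8

```text
clock: 11.78
position: [0.5323, 0.3261, 0.0751]
ee_rot: [[-0.794, -0.608, 0.0], [-0.608, 0.794, 0.0], [-0.0, -0.0, -1.0]]
force: [-0.7, -0.9, 0.1]
opening: 0.0766
grasp_force: 0.0
```

```bash
cat > m.py <<'E'
from h import *
s=ctrl.state();print(s["position"],s["opening"],s["grasp_force"],s["q"].round(2))
im,d,K,D,M=cam("scene")
hsv=cv2.cvtColor(im,cv2.COLOR_BGR2HSV)
v,u=np.mgrid[225:315,270:350];v=v.ravel();u=u.ravel()
P=M[:3,3]+rays(np.c_[u,v],K,D,M)*d[v,u][:,None];h=hsv[v,u]
L=(P-s["position"])@s["ee_rot"]
cap=(h[:,0]<19)&(h[:,0]>3)&(h[:,1]>140)&(np.abs(L[:,:2]).max(1)<.06)
top=P[cap&(P[:,2]>.095)]
print("cap top",len(top),(top[:,:2].min(0)+top[:,:2].max(0))/2,np.ptp(top,axis=0))
body=(~cap)&(P[:,2]>.006)&(P[:,2]<.045)&(np.abs(L[:,:2]).max(1)<.07)
for k in (cap,body): print(k.sum(),L[k].min(0).round(3),L[k].max(0).round(3))
E
python3 m.py
```

```text
[0.5322716  0.32614937 0.07506641] 0.0766267134073944 0.0 [ 0.42  0.37  1.65  0.    1.12 -1.8 ]
cap top 122 [0.52172814 0.32775746] [0.05491547 0.05513269 0.03688091]
249 [-0.011 -0.039 -0.057] [0.027 0.046 0.005]
489 [-0.022 -0.002  0.03 ] [0.033 0.029 0.069]
```

Request:
send_rows --targets '[{"tx":0,"ty":0,"tz":-0.02,"roll":0},{"tx":0,"ty":0,"tz":-0.02,"roll":0},{"tx":0.005,"ty":0,"tz":0,"roll":0.0},{"tx":0,"ty":0,"tz":0,"roll":0.12},{"tx":0,"ty":0,"tz":0,"roll":0.12},{"tx":0,"ty":0,"tz":0,"roll":0.12},{"tx":0,"ty":0,"tz":0,"roll":0.12},{"tx":0,"ty":0,"tz":0,"roll":0.12}]' --claw -0.8

```text
clock: 12.5
position: [0.5277, 0.3228, 0.1141]
ee_rot: [[-0.999, -0.047, -0.001], [-0.047, 0.999, -0.0], [0.001, -0.0, -1.0]]
force: [0.7, 1.3, 1.1]
opening: 0.0772
grasp_force: 0.0
```

Request:
send_rows --targets '[{"tx":0,"ty":0,"tz":0,"roll":0.12},{"tx":0,"ty":0,"tz":0,"roll":0.12},{"tx":0,"ty":0,"tz":0,"roll":0.12},{"tx":0,"ty":0,"tz":0,"roll":0.12},{"tx":0,"ty":0,"tz":0,"roll":0.12},{"tx":0,"ty":0,"tz":0,"roll":0.12},{"tx":0,"ty":0,"tz":0,"roll":0.12},{"tx":0,"ty":0,"tz":0,"roll":0.12}]'

```text
clock: 13.17
position: [0.5277, 0.3228, 0.114]
ee_rot: [[-0.612, 0.791, -0.001], [0.791, 0.612, -0.0], [0.0, -0.001, -1.0]]
force: [-0.5, -0.4, -0.0]
opening: 0.0769
grasp_force: 0.0
```

Request:
send_rows --targets '[{"tx":0,"ty":0,"tz":0,"roll":0.12},{"tx":0,"ty":0,"tz":0,"roll":0.12},{"tx":0,"ty":0,"tz":0,"roll":0.12},{"tx":0,"ty":0,"tz":0,"roll":0.005},{"tx":0,"ty":0,"tz":0,"roll":0},{"tx":0,"ty":0,"tz":0,"roll":0},{"tx":0,"ty":0,"tz":0,"roll":0},{"tx":0,"ty":0,"tz":0,"roll":0}]'

```text
clock: 13.83
position: [0.5281, 0.323, 0.1147]
ee_rot: [[-0.296, 0.955, -0.0], [0.955, 0.296, -0.0], [-0.0, -0.0, -1.0]]
force: [-0.2, 0.3, -0.2]
opening: 0.0766
grasp_force: 0.0
```

```bash
python3 m.py; python3 - <<'E'
from h import *
s=ctrl.state();im,d,K,D,M=cam("wrist")
hsv=cv2.cvtColor(im,cv2.COLOR_BGR2HSV);m=cv2.inRange(hsv,(4,140,100),(19,255,255))
v,u=np.nonzero(m);P=M[:3,3]+rays(np.c_[u,v],K,D,M)*d[v,u][:,None];L=(P-s["position"])@s["ee_rot"]
k=(abs(P[:,2]-.099)<.004)&(np.hypot(L[:,0],L[:,1])<.06)
print("wrist cap top",k.sum(),L[k].min(0),L[k].max(0),s["ee_rot"].round(3))
E
```

```text
[0.52814188 0.32297814 0.1147012 ] 0.0766461983616937 0.0 [ 0.42  0.31  1.64 -0.    1.19  0.12]
cap top 259 [0.52928815 0.32306735] [0.04499231 0.04437693 0.00508766]
527 [-0.023 -0.023  0.014] [0.023 0.023 0.047]
485 [-0.013 -0.029  0.07 ] [0.029 0.024 0.109]
wrist cap top 6198 [-0.02309992 -0.02142257  0.01372628] [0.02104877 0.02352066 0.01965318] [[-0.296  0.955  0.   ]
 [ 0.955  0.296  0.   ]
 [ 0.     0.    -1.   ]]
```

The bottle stands upright and its cap is centred in the tool to 1 mm (wrist and scene cameras agree). The tool is aligned with the rail. I descend to just above lip height and grip.

Request:
send_rows --targets '[{"tx":0,"ty":0.001,"tz":0.015,"roll":0},{"tx":0,"ty":0,"tz":0.015,"roll":0},{"tx":0,"ty":0,"tz":0.008,"roll":0},{"tx":0,"ty":0,"tz":0.005,"roll":0},{"tx":0,"ty":0,"tz":0,"roll":0},{"tx":0,"ty":0,"tz":0,"roll":0},{"tx":0,"ty":0,"tz":0,"roll":0},{"tx":0,"ty":0,"tz":0,"roll":0}]'

```text
clock: 14.6
position: [0.5298, 0.3237, 0.0728]
ee_rot: [[-0.295, 0.956, 0.002], [0.956, 0.295, 0.001], [0.0, 0.002, -1.0]]
force: [-0.9, 0.1, -0.1]
opening: 0.0771
grasp_force: 0.0
```

Request:
send_rows --targets '[{"tx":0,"ty":0,"tz":0,"roll":0},{"tx":0,"ty":0,"tz":0,"roll":0},{"tx":0,"ty":0,"tz":0,"roll":0},{"tx":0,"ty":0,"tz":0,"roll":0},{"tx":0,"ty":0,"tz":0,"roll":0},{"tx":0,"ty":0,"tz":0,"roll":0},{"tx":0,"ty":0,"tz":0,"roll":0},{"tx":0,"ty":0,"tz":0,"roll":0}]' --claw 0.2 --squeeze 20

```text
clock: 15.27
position: [0.5296, 0.3235, 0.0725]
ee_rot: [[-0.295, 0.956, 0.001], [0.956, 0.295, 0.0], [0.0, 0.001, -1.0]]
force: [-1.1, -1.2, 5.2]
opening: 0.0437
grasp_force: 21.0
```

Request:
send_rows --targets '[{"tx":0,"ty":0,"tz":-0.003,"roll":0},{"tx":-0.005,"ty":-0.006,"tz":0,"roll":0},{"tx":-0.009,"ty":-0.01,"tz":0,"roll":0},{"tx":-0.011,"ty":-0.012,"tz":0,"roll":0},{"tx":-0.011,"ty":-0.013,"tz":0,"roll":0},{"tx":-0.011,"ty":-0.013,"tz":0,"roll":0},{"tx":-0.011,"ty":-0.013,"tz":0,"roll":0},{"tx":-0.011,"ty":-0.013,"tz":0,"roll":0}]'

```text
clock: 15.93
position: [0.4714, 0.2326, 0.0738]
ee_rot: [[-0.295, 0.956, -0.002], [0.956, 0.295, -0.001], [-0.0, -0.002, -1.0]]
force: [-1.2, -0.3, -2.2]
opening: 0.0436
grasp_force: 20.9
```

Request:
send_rows --targets '[{"tx":-0.011,"ty":-0.013,"tz":0,"roll":0},{"tx":-0.011,"ty":-0.013,"tz":0,"roll":0},{"tx":-0.011,"ty":-0.013,"tz":0,"roll":0},{"tx":-0.011,"ty":-0.012,"tz":0,"roll":0},{"tx":-0.007,"ty":-0.008,"tz":0,"roll":0},{"tx":-0.003,"ty":-0.003,"tz":0,"roll":0},{"tx":0,"ty":0,"tz":0,"roll":0},{"tx":0,"ty":0,"tz":0,"roll":0}]'

```text
clock: 16.6
position: [0.43, 0.1641, 0.0749]
ee_rot: [[-0.294, 0.956, 0.001], [0.956, 0.294, 0.0], [0.0, 0.001, -1.0]]
force: [0.7, -0.3, -1.9]
opening: 0.0432
grasp_force: 20.9
```

```bash
python3 - <<'E'
from h import *
s=ctrl.state();print(s["position"],s["force"],s["opening"],s["grasp_force"])
n=np.array([.956,.294]);dd=np.array([.294,-.956]);p=s["position"][:2];print("lat",n@p-.459,"s",dd@p)
im,d,K,D,M=cam("scene");cv2.imwrite("pics/c4.png",cv2.resize(im[150:300,310:510],None,fx=4,fy=4,interpolation=2))
hsv=cv2.cvtColor(im,cv2.COLOR_BGR2HSV);m=cv2.inRange(hsv,(100,100,90),(120,255,255));m[:190]=0;m[275:]=0;m[:,:375]=0;m[:,455:]=0
v,u=np.nonzero(m);P=M[:3,3]+rays(np.c_[u,v],K,D,M)*d[v,u][:,None];P=P[abs(P[:,2]-.07)<.004]
l=P[:,:2]@n-.459;t=P[:,:2]@dd;
for a in np.arange(.0,.18,.03):
    k=(t>a)&(t<a+.03)
    for g in(l[k&(l>0)],l[k&(l<0)]):
        if len(g)>5:print(a.round(2),len(g),np.percentile(g,[3,50,97]).round(4))
m=cv2.inRange(hsv,(4,140,100),(19,255,255));m[:190]=0;m[:,:375]=0;m[250:]=0
v,u=np.nonzero(m);P=M[:3,3]+rays(np.c_[u,v],K,D,M)*d[v,u][:,None];P=P[abs(P[:,2]-.099)<.003]
print("mate",len(P),np.c_[P[:,:2]@n-.459,P[:,:2]@dd].min(0),np.c_[P[:,:2]@n-.459,P[:,:2]@dd].max(0))
E
```

```text
[0.42998223 0.16410323 0.07493971] [ 0.68459793 -0.25877817 -1.85166194] 0.04322919365884264 20.93073564057704
lat 0.00030935664675635355 s -0.03046790883208912
0.0 6 [-0.0411 -0.0383 -0.0354]
0.03 34 [0.0257 0.0322 0.0382]
0.03 23 [-0.0423 -0.0343 -0.0303]
0.06 33 [0.0262 0.0304 0.0343]
0.06 7 [-0.0334 -0.0326 -0.0312]
0.09 15 [-0.0337 -0.0325 -0.0306]
0.12 15 [-0.0338 -0.0309 -0.0287]
0.15 20 [-0.0342 -0.031  -0.0283]
mate 281 [-0.02024296 -0.05203331] [0.02068743 0.1666976 ]
```

View pics/c4.png

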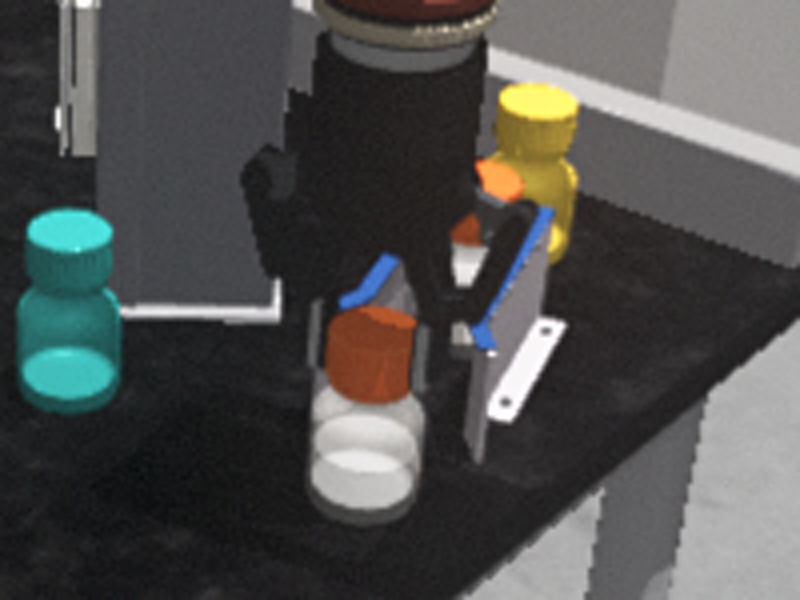

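The bottle hangs upright in front of the mouth (base about (362,485) in the crop), in line with the slot, with the fingertips above lip level. I lower it to the bench and slide it in.

Request:
send_rows --targets '[{"tx":0,"ty":-0.0005,"tz":0.002,"roll":0},{"tx":-0.005,"ty":0,"tz":0,"roll":0},{"tx":-0.007,"ty":0,"tz":0,"roll":0},{"tx":-0.007,"ty":0,"tz":0,"roll":0},{"tx":-0.007,"ty":0,"tz":0,"roll":0},{"tx":-0.007,"ty":0,"tz":0,"roll":0},{"tx":-0.007,"ty":0,"tz":0,"roll":0},{"tx":-0.005,"ty":0,"tz":0,"roll":0}]'

```text
clock: 17.32
position: [0.4429, 0.1205, 0.0731]
ee_rot: [[-0.295, 0.956, 0.0], [0.956, 0.295, 0.0], [0.0, 0.0, -1.0]]
force: [-0.6, 1.9, 1.0]
opening: 0.0429
grasp_force: 24.2
```

Request:
send_rows --targets '[{"tx":-0.005,"ty":0,"tz":0,"roll":0},{"tx":-0.006,"ty":0,"tz":0,"roll":0},{"tx":-0.006,"ty":0,"tz":0,"roll":0},{"tx":-0.006,"ty":0,"tz":0,"roll":0},{"tx":-0.006,"ty":0,"tz":0,"roll":0},{"tx":-0.005,"ty":0,"tz":0,"roll":0},{"tx":-0.004,"ty":0,"tz":0,"roll":0},{"tx":0,"ty":0,"tz":0,"roll":0}]'

```text
clock: 17.98
position: [0.4539, 0.0837, 0.0729]
ee_rot: [[-0.294, 0.956, 0.0], [0.956, 0.294, -0.0], [-0.0, 0.0, -1.0]]
force: [-0.6, 0.3, 2.7]
opening: 0.0435
grasp_force: 23.9
```

Request:
send_rows --targets '[{"tx":-0.004,"ty":0,"tz":0,"roll":0},{"tx":-0.005,"ty":0,"tz":0,"roll":0},{"tx":-0.005,"ty":0,"tz":0,"roll":0},{"tx":-0.005,"ty":0,"tz":0,"roll":0},{"tx":-0.004,"ty":0,"tz":0,"roll":0},{"tx":-0.003,"ty":0,"tz":0,"roll":0},{"tx":-0.002,"ty":0,"tz":0,"roll":0},{"tx":-0.001,"ty":0,"tz":0,"roll":0}]'

```text
clock: 18.65
position: [0.4623, 0.0564, 0.0728]
ee_rot: [[-0.294, 0.956, -0.0], [0.956, 0.294, 0.0], [0.0, -0.0, -1.0]]
force: [-0.2, 1.3, 0.3]
opening: 0.0439
grasp_force: 23.7
```

Request:
send_rows --targets '[{"tx":-0.001,"ty":0,"tz":0,"roll":0},{"tx":-0.001,"ty":0,"tz":0,"roll":0},{"tx":-0.001,"ty":0,"tz":0,"roll":0},{"tx":-0.001,"ty":0,"tz":0,"roll":0},{"tx":-0.001,"ty":0,"tz":0,"roll":0},{"tx":-0.001,"ty":0,"tz":0,"roll":0},{"tx":-0.001,"ty":0,"tz":0,"roll":0},{"tx":0,"ty":0,"tz":0,"roll":0}]'

```text
clock: 19.32
position: [0.4643, 0.0499, 0.0728]
ee_rot: [[-0.295, 0.956, 0.0], [0.956, 0.295, -0.0], [-0.0, 0.0, -1.0]]
force: [0.5, 1.4, 0.5]
opening: 0.0436
grasp_force: 23.7
```

```bash
cat > e.py <<'E'
from h import *
s=ctrl.state();print(s["position"],s["force"],s["opening"],s["grasp_force"],s["clock"])
n=np.array([.956,.294]);dd=np.array([.294,-.956]);p=s["position"][:2];print("lat",n@p-.459,"s",dd@p)
for nm in("scene","top"):
    im,d,K,D,M=cam(nm);hsv=cv2.cvtColor(im,cv2.COLOR_BGR2HSV);m=cv2.inRange(hsv,(4,140,100),(19,255,255))
    v,u=np.nonzero(m);P=M[:3,3]+rays(np.c_[u,v],K,D,M)*d[v,u][:,None];P=P[abs(P[:,2]-.099)<.004]
    q=np.c_[P[:,:2]@n-.459,P[:,:2]@dd];q=q[abs(q[:,0])<.04]
    for lo,hi in((.03,.114),(.116,.2)):
        k=q[(q[:,1]>lo)&(q[:,1]<hi)]
        if len(k):print(nm,len(k),k.min(0).round(4),k.max(0).round(4))
    cv2.imwrite(f"pics/e_{nm}.png",im)
E
python3 e.py
```

```text
[0.46429689 0.0499215  0.0728078 ] [0.53951643 1.35111345 0.45486851] 0.043567365167018195 23.747233432950452 19.3167
lat -0.000455255034581159 s 0.08877833247495841
scene 89 [-0.0192  0.0649] [0.0206 0.0949]
scene 87 [-0.0107  0.1192] [0.0213 0.162 ]
top 24 [-0.0075  0.0714] [0.0153 0.0793]
```

Request:
send_rows --targets '[{"tx":-0.001,"ty":0,"tz":0,"roll":0},{"tx":-0.001,"ty":0,"tz":0,"roll":0},{"tx":-0.001,"ty":0,"tz":0,"roll":0},{"tx":-0.001,"ty":0,"tz":0,"roll":0},{"tx":-0.001,"ty":0,"tz":0,"roll":0},{"tx":0,"ty":0,"tz":0,"roll":0},{"tx":0,"ty":0,"tz":0,"roll":0},{"tx":0,"ty":0,"tz":0,"roll":0}]'

```text
clock: 20.08
position: [0.4657, 0.0453, 0.0728]
ee_rot: [[-0.295, 0.956, 0.0], [0.956, 0.295, -0.0], [-0.0, -0.0, -1.0]]
force: [0.1, 1.1, 1.0]
opening: 0.0435
grasp_force: 23.8
```

```bash
python3 e.py
```

```text
[0.46572318 0.04526    0.07280657] [0.08554598 1.08891812 0.97463466] 0.04349002117412731 23.750805443851277 20.0833
lat -0.00046219862521756916 s 0.09365405429779303
scene 77 [-0.0193  0.0707] [0.0193 0.0992]
scene 104 [-0.0097  0.1201] [0.0209 0.1607]
top 29 [-0.0091  0.0751] [0.0159 0.0851]
```

Request:
send_rows --targets '[{"tx":0,"ty":0,"tz":0,"roll":0},{"tx":0,"ty":0,"tz":0,"roll":0},{"tx":0,"ty":0,"tz":0,"roll":0},{"tx":0,"ty":0,"tz":0,"roll":0},{"tx":0,"ty":0,"tz":0,"roll":0},{"tx":0,"ty":0,"tz":0,"roll":0},{"tx":0,"ty":0,"tz":0,"roll":0},{"tx":0,"ty":0,"tz":0,"roll":0}]' --claw -0.5

```text
clock: 20.85
position: [0.4657, 0.0453, 0.0728]
ee_rot: [[-0.295, 0.956, 0.0], [0.956, 0.295, -0.0], [-0.0, 0.0, -1.0]]
force: [0.5, 0.0, -0.7]
opening: 0.0644
grasp_force: 0.0
```

Request:
send_rows --targets '[{"tx":0,"ty":0,"tz":-0.01,"roll":0},{"tx":0,"ty":0,"tz":-0.02,"roll":0},{"tx":0,"ty":0,"tz":-0.03,"roll":0},{"tx":0.02,"ty":0,"tz":-0.03,"roll":0},{"tx":0.03,"ty":0,"tz":-0.02,"roll":0},{"tx":0.03,"ty":0,"tz":0,"roll":0},{"tx":0.03,"ty":0,"tz":0,"roll":0},{"tx":0.02,"ty":0,"tz":0,"roll":0}]'

```text
clock: 21.52
position: [0.427, 0.1716, 0.1845]
ee_rot: [[-0.295, 0.955, 0.002], [0.955, 0.295, 0.001], [0.001, 0.002, -1.0]]
force: [0.3, -1.0, -0.1]
opening: 0.0639
grasp_force: 0.0
```

```bash
python3 e.py; python3 - <<'E'
import cv2,numpy as np
a=cv2.imread("pics/e_scene.png")[170:290,360:480];b=cv2.imread("pics/e_top.png")[250:350,345:465]
cv2.imwrite("pics/fin.png",np.hstack([cv2.resize(a,(400,400)),cv2.resize(b,(400,400))]))
E
```

```text
[0.42703727 0.17160205 0.18448402] [ 0.32941128 -0.97328934 -0.13165305] 0.06394200339249467 0.0 21.5167
lat -0.0003013670328523843 s -0.03850260206242696
scene 198 [-0.0226  0.0301] [0.0196 0.0732]
scene 117 [-0.0211  0.1218] [0.0216 0.1678]
top 35 [0.0161 0.044 ] [0.0222 0.0703]
top 108 [-0.0122  0.1372] [0.0209 0.1687]
```

View pics/fin.png

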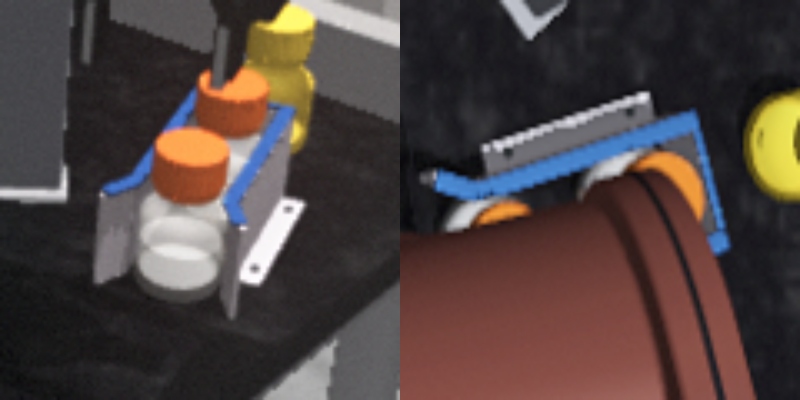

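The left crop shows both bottles upright, but the bottle (cap at (190,165)) has come back toward the mouth, leaving a gap to the mate. I re-measure before pushing again.

```bash
python3 e.py; python3 - <<'E'
from h import *
n=np.array([.956,.294]);dd=np.array([.294,-.956])
im,d,K,D,M=cam("scene")
v,u=np.mgrid[195:265,390:440];v=v.ravel();u=u.ravel();P=M[:3,3]+rays(np.c_[u,v],K,D,M)*d[v,u][:,None]
q=np.c_[P[:,:2]@n-.459,P[:,:2]@dd]
for z in np.arange(.0,.1,.01):
    k=(P[:,2]>z)&(P[:,2]<z+.01)&(abs(q[:,0])<.0295)&(q[:,1]<.09)&(q[:,1]>-.01)
    if k.sum()>3:print(z.round(2),k.sum(),np.percentile(q[k],[2,98],axis=0).round(3).tolist())
im,d,K,D,M=cam("wrist")
hsv=cv2.cvtColor(im,cv2.COLOR_BGR2HSV);m=cv2.inRange(hsv,(4,140,100),(19,255,255));v,u=np.nonzero(m);P=M[:3,3]+rays(np.c_[u,v],K,D,M)*d[v,u][:,None]
P=P[abs(P[:,2]-.099)<.005];q=np.c_[P[:,:2]@n-.459,P[:,:2]@dd];q=q[abs(q[:,0])<.03]
for lo,hi in((-.02,.1),(.1,.2)):
    k=q[(q[:,1]>lo)&(q[:,1]<hi)]
    if len(k):print("wrist",len(k),k.min(0),k.max(0))
E
```

```text
[0.42664917 0.17187507 0.18381531] [ 0.79627149 -0.02954559 -0.44862254] 0.06420069699876386 0.0 21.6167
lat -0.0005921257850519113 s -0.03887771148358466
scene 194 [-0.0215  0.0311] [0.0217 0.0732]
scene 113 [-0.0213  0.1205] [0.0205 0.165 ]
top 23 [0.0176 0.0482] [0.0217 0.0707]
top 61 [-0.0072  0.1377] [0.021  0.1689]
0.0 161 [[-0.028, 0.002], [0.028, 0.051]]
0.01 106 [[-0.027, 0.025], [0.024, 0.055]]
0.02 113 [[-0.027, 0.026], [0.024, 0.053]]
0.03 110 [[-0.027, 0.025], [0.023, 0.054]]
0.04 129 [[-0.027, 0.026], [0.025, 0.052]]
0.05 190 [[-0.024, 0.028], [0.023, 0.063]]
0.06 86 [[-0.029, 0.033], [0.029, 0.086]]
0.07 91 [[-0.028, 0.031], [0.022, 0.057]]
0.08 95 [[-0.021, 0.031], [0.019, 0.057]]
0.09 249 [[-0.02, 0.032], [0.021, 0.072]]
wrist 2399 [-0.02174339  0.03206049] [0.02157338 0.07452015]
```

The bottle is at rest and upright, 53 mm along the measuring axis and about 37 mm short of the mate, so something dragged it on the retreat. I regrip, push again, and this time withdraw straight up, checking with a picture before any sideways motion.

Request:
send_rows --targets '[{"tx":-0.01,"ty":0.0005,"tz":0,"roll":0},{"tx":-0.02,"ty":0,"tz":0,"roll":0},{"tx":-0.02,"ty":0,"tz":0,"roll":0},{"tx":-0.02,"ty":0,"tz":0,"roll":0},{"tx":-0.015,"ty":0,"tz":0,"roll":0},{"tx":-0.007,"ty":0,"tz":0,"roll":0},{"tx":0,"ty":0,"tz":0.02,"roll":0},{"tx":0,"ty":0,"tz":0.02,"roll":0}]' --claw -0.8

```text
clock: 22.48
position: [0.4567, 0.0802, 0.1437]
ee_rot: [[-0.292, 0.956, 0.004], [0.956, 0.292, 0.0], [-0.001, 0.003, -1.0]]
force: [0.3, -0.4, 0.1]
opening: 0.0768
grasp_force: 0.0
```

Request:
send_rows --targets '[{"tx":0,"ty":0,"tz":0.02,"roll":0},{"tx":0,"ty":0,"tz":0.02,"roll":0},{"tx":0,"ty":0,"tz":0.015,"roll":0},{"tx":0,"ty":0,"tz":0.01,"roll":0},{"tx":0,"ty":0,"tz":0.003,"roll":0},{"tx":0,"ty":0,"tz":0,"roll":0},{"tx":0,"ty":0,"tz":0,"roll":0},{"tx":0,"ty":0,"tz":0,"roll":0}]'

```text
clock: 23.15
position: [0.456, 0.0817, 0.076]
ee_rot: [[-0.294, 0.956, 0.002], [0.956, 0.294, -0.0], [-0.001, 0.002, -1.0]]
force: [-0.2, 0.5, 0.7]
opening: 0.0773
grasp_force: 0.0
```

```bash
python3 e.py
```

```text
[0.45602749 0.08167537 0.07596651] [-0.19081291  0.5174506   0.70309138] 0.07731665854779642 0.0 23.15
lat 0.0009748380908136123 s 0.05599042690945919
scene 193 [-0.0204  0.0307] [0.0203 0.0759]
scene 51 [-0.0107  0.1196] [0.0192 0.1459]
top 26 [-0.0045  0.034 ] [0.019  0.0456]
```

Request:
send_rows --targets '[{"tx":0.002,"ty":-0.001,"tz":0.002,"roll":0},{"tx":0,"ty":0,"tz":0,"roll":0},{"tx":0,"ty":0,"tz":0,"roll":0},{"tx":0,"ty":0,"tz":0,"roll":0},{"tx":0,"ty":0,"tz":0,"roll":0},{"tx":0,"ty":0,"tz":0,"roll":0},{"tx":0,"ty":0,"tz":0,"roll":0},{"tx":0,"ty":0,"tz":0,"roll":0}]' --claw 0.1 --squeeze 20

```text
clock: 23.92
position: [0.4536, 0.0834, 0.073]
ee_rot: [[-0.295, 0.956, 0.0], [0.956, 0.295, 0.0], [0.0, 0.0, -1.0]]
force: [-1.3, 0.2, 5.0]
opening: 0.0433
grasp_force: 20.6
```

Request:
send_rows --targets '[{"tx":-0.003,"ty":0,"tz":0,"roll":0},{"tx":-0.005,"ty":0,"tz":0,"roll":0},{"tx":-0.005,"ty":0,"tz":0,"roll":0},{"tx":-0.005,"ty":0,"tz":0,"roll":0},{"tx":-0.005,"ty":0,"tz":0,"roll":0},{"tx":-0.004,"ty":0,"tz":0,"roll":0},{"tx":-0.002,"ty":0,"tz":0,"roll":0},{"tx":-0.002,"ty":0,"tz":0,"roll":0}]'

```text
clock: 24.58
position: [0.4635, 0.0536, 0.0739]
ee_rot: [[-0.294, 0.956, 0.002], [0.956, 0.294, 0.0], [-0.0, 0.001, -1.0]]
force: [-2.8, 1.2, 8.8]
opening: 0.043
grasp_force: 23.5
```

Request:
send_rows --targets '[{"tx":-0.001,"ty":0,"tz":0,"roll":0},{"tx":-0.001,"ty":0,"tz":0,"roll":0},{"tx":-0.001,"ty":0,"tz":0,"roll":0},{"tx":-0.001,"ty":0,"tz":0,"roll":0},{"tx":-0.001,"ty":0,"tz":0,"roll":0},{"tx":0,"ty":0,"tz":0,"roll":0},{"tx":0,"ty":0,"tz":0,"roll":0},{"tx":0,"ty":0,"tz":0,"roll":0}]'

```text
clock: 25.25
position: [0.4646, 0.049, 0.0734]
ee_rot: [[-0.294, 0.956, 0.001], [0.956, 0.294, 0.0], [-0.0, 0.001, -1.0]]
force: [-2.3, 0.0, 6.3]
opening: 0.0437
grasp_force: 23.2
```

```bash
python3 e.py
```

```text
[0.46461048 0.04902023 0.07339307] [-2.33132475  0.01898017  6.27339508] 0.043735667480329504 23.22613204771187 25.25
lat -0.00042042959500437904 s 0.08973214244221007
scene 102 [-0.0197  0.0671] [0.0198 0.1051]
scene 94 [-0.0111  0.1218] [0.0218 0.1624]
top 31 [-0.0099  0.0707] [0.0165 0.0816]
```

Request:
send_rows --targets '[{"tx":-0.001,"ty":0,"tz":0,"roll":0},{"tx":0,"ty":0,"tz":0,"roll":0},{"tx":0,"ty":0,"tz":0,"roll":0},{"tx":0,"ty":0,"tz":0,"roll":0},{"tx":0,"ty":0,"tz":0,"roll":0},{"tx":0,"ty":0,"tz":0,"roll":0},{"tx":0,"ty":0,"tz":0,"roll":0},{"tx":0,"ty":0,"tz":0,"roll":0}]' --claw -0.8

```text
clock: 26.02
position: [0.4643, 0.048, 0.0727]
ee_rot: [[-0.295, 0.956, -0.0], [0.956, 0.295, -0.0], [0.0, -0.0, -1.0]]
force: [-0.4, 0.1, 0.9]
opening: 0.0772
grasp_force: 0.0
```

```bash
python3 e.py
```

```text
[0.46431366 0.04803622 0.072739  ] [-0.44759039  0.14853188  0.85934258] 0.07715076442947245 0.0 26.0167
lat -0.000993492212229663 s 0.09058558915829623
scene 199 [-0.0216  0.0306] [0.0213 0.074 ]
scene 162 [-0.0213  0.1213] [0.0215 0.1673]
top 413 [-0.0245  0.0389] [0.0191 0.0779]
```

Request:
send_rows --targets '[{"tx":0,"ty":0,"tz":-0.005,"roll":0},{"tx":0,"ty":0,"tz":-0.01,"roll":0},{"tx":0,"ty":0,"tz":-0.02,"roll":0},{"tx":0,"ty":0,"tz":-0.02,"roll":0},{"tx":0,"ty":0,"tz":-0.02,"roll":0},{"tx":0,"ty":0,"tz":-0.02,"roll":0},{"tx":0,"ty":0,"tz":-0.02,"roll":0},{"tx":0,"ty":0,"tz":-0.005,"roll":0}]'

```text
clock: 26.78
position: [0.4666, 0.0479, 0.1975]
ee_rot: [[-0.295, 0.956, 0.007], [0.956, 0.295, -0.0], [-0.002, 0.006, -1.0]]
force: [1.1, -0.1, -0.0]
opening: 0.0771
grasp_force: 0.0
```

```bash
python3 e.py
```

```text
[0.4665572  0.04792674 0.19746482] [ 1.05730722 -0.13076995 -0.03553287] 0.07707679323890432 0.0 26.7833
lat 0.001119148601678388 s 0.09134985350194487
scene 196 [-0.0224  0.0307] [0.021  0.0765]
scene 157 [-0.0213  0.1218] [0.0223 0.1649]
top 445 [-0.0231  0.0357] [0.0205 0.0787]
```

The cap only tilted forward: the base stayed at the rail's entrance, held by friction because the grip presses the bottle down, and it rocked back when released. I regrip with a firmer squeeze, lift about 2 mm to take the friction off, slide in, then lower.

Request:
send_rows --targets '[{"tx":0.01,"ty":-0.0005,"tz":0,"roll":0},{"tx":0.015,"ty":0,"tz":0,"roll":0},{"tx":0.012,"ty":0,"tz":0,"roll":0},{"tx":0,"ty":0,"tz":0,"roll":0},{"tx":0,"ty":0,"tz":0.02,"roll":0},{"tx":0,"ty":0,"tz":0.02,"roll":0},{"tx":0,"ty":0,"tz":0.02,"roll":0},{"tx":0,"ty":0,"tz":0.015,"roll":0}]' --claw -0.8

```text
clock: 27.55
position: [0.4512, 0.0833, 0.1149]
ee_rot: [[-0.295, 0.956, -0.004], [0.956, 0.295, -0.0], [0.001, -0.004, -1.0]]
force: [-0.6, -0.1, -0.2]
opening: 0.077
grasp_force: 0.0
```

Request:
send_rows --targets '[{"tx":0,"ty":0,"tz":0.02,"roll":0},{"tx":0,"ty":0,"tz":0.015,"roll":0},{"tx":0,"ty":0,"tz":0.01,"roll":0},{"tx":0,"ty":0,"tz":0.003,"roll":0},{"tx":0,"ty":0,"tz":0,"roll":0},{"tx":0,"ty":0,"tz":0,"roll":0},{"tx":0,"ty":0,"tz":0,"roll":0},{"tx":0,"ty":0,"tz":0,"roll":0}]'

```text
clock: 28.22
position: [0.4538, 0.0833, 0.0708]
ee_rot: [[-0.295, 0.956, 0.002], [0.956, 0.295, 0.0], [-0.001, 0.002, -1.0]]
force: [0.6, 0.2, 0.2]
opening: 0.0767
grasp_force: 0.0
```

```bash
python3 e.py
```

```text
[0.45384767 0.08325691 0.07082856] [0.62239273 0.21393326 0.23434833] 0.0767461367621598 0.0 28.2167
lat -0.0006440963008702005 s 0.053837603925292736
scene 193 [-0.0214  0.0322] [0.02  0.078]
scene 19 [-0.0035  0.1186] [0.0179 0.1344]
```

Request:
send_rows --targets '[{"tx":0,"ty":0,"tz":-0.002,"roll":0},{"tx":0,"ty":0,"tz":0,"roll":0},{"tx":0,"ty":0,"tz":0,"roll":0},{"tx":0,"ty":0,"tz":0,"roll":0},{"tx":0,"ty":0,"tz":0,"roll":0},{"tx":0,"ty":0,"tz":0,"roll":0},{"tx":0,"ty":0,"tz":0,"roll":0},{"tx":0,"ty":0,"tz":0,"roll":0}]' --claw 0.2 --squeeze 35

```text
clock: 28.98
position: [0.4535, 0.0832, 0.0726]
ee_rot: [[-0.295, 0.956, 0.001], [0.956, 0.295, -0.0], [-0.0, 0.001, -1.0]]
force: [-0.7, 0.3, 5.7]
opening: 0.0431
grasp_force: 35.2
```

Request:
send_rows --targets '[{"tx":0,"ty":0,"tz":-0.001,"roll":0},{"tx":0,"ty":0,"tz":-0.001,"roll":0},{"tx":0,"ty":0,"tz":-0.001,"roll":0},{"tx":0,"ty":0,"tz":0,"roll":0},{"tx":0,"ty":0,"tz":0,"roll":0},{"tx":0,"ty":0,"tz":0,"roll":0},{"tx":0,"ty":0,"tz":0,"roll":0},{"tx":0,"ty":0,"tz":0,"roll":0}]'

```text
clock: 29.65
position: [0.4529, 0.0832, 0.0747]
ee_rot: [[-0.295, 0.956, -0.0], [0.956, 0.295, -0.0], [0.0, -0.0, -1.0]]
force: [-0.0, 0.4, -2.1]
opening: 0.0429
grasp_force: 35.8
```

Force −2.1 N: the bottle hangs free, about 2 mm up. I slide it in.

Request:
send_rows --targets '[{"tx":-0.002,"ty":0,"tz":0,"roll":0},{"tx":-0.003,"ty":0,"tz":0,"roll":0},{"tx":-0.004,"ty":0,"tz":0,"roll":0},{"tx":-0.004,"ty":0,"tz":0,"roll":0},{"tx":-0.003,"ty":0,"tz":0,"roll":0},{"tx":-0.002,"ty":0,"tz":0,"roll":0},{"tx":0,"ty":0,"tz":0,"roll":0},{"tx":0,"ty":0,"tz":0,"roll":0}]'

```text
clock: 30.32
position: [0.4583, 0.0659, 0.0748]
ee_rot: [[-0.294, 0.956, -0.0], [0.956, 0.294, 0.0], [0.0, -0.0, -1.0]]
force: [-0.1, 0.2, -1.9]
opening: 0.0431
grasp_force: 35.8
```

```bash
python3 e.py;python3 -c "
import cv2;a=cv2.imread('pics/e_scene.png');cv2.imwrite('pics/f2.png',cv2.resize(a[160:280,360:480],(600,600)))"
```

```text
[0.45829218 0.06586179 0.07477617] [-0.0596894   0.15295181 -1.94279577] 0.04305624249316584 35.80693572352175 30.3167
lat -0.0015093117459008543 s 0.07177402985944012
scene 198 [-0.0215  0.0483] [0.0182 0.0945]
scene 68 [-0.0173  0.1211] [0.0208 0.1586]
top 20 [-0.0041  0.053 ] [0.0146 0.0612]
```

View pics/f2.png

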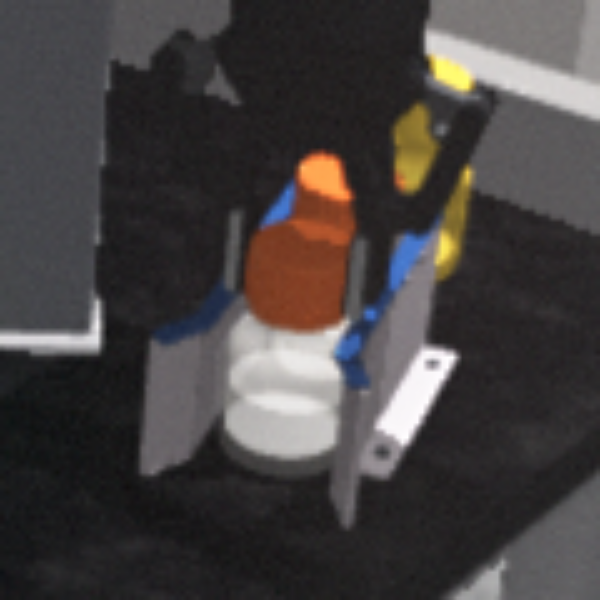

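The bottle moves in upright: cap (300,270), base (280,440), both between the walls. I continue to the mate.

Request:
send_rows --targets '[{"tx":-0.002,"ty":0.001,"tz":0,"roll":0},{"tx":-0.003,"ty":0,"tz":0,"roll":0},{"tx":-0.003,"ty":0,"tz":0,"roll":0},{"tx":-0.003,"ty":0,"tz":0,"roll":0},{"tx":-0.002,"ty":0,"tz":0,"roll":0},{"tx":-0.001,"ty":0,"tz":0,"roll":0},{"tx":-0.001,"ty":0,"tz":0,"roll":0},{"tx":0,"ty":0,"tz":0,"roll":0}]'

```text
clock: 31.08
position: [0.4637, 0.0518, 0.0748]
ee_rot: [[-0.294, 0.956, -0.0], [0.956, 0.294, -0.0], [-0.0, -0.0, -1.0]]
force: [0.3, 0.3, -0.6]
opening: 0.043
grasp_force: 35.8
```

Request:
send_rows --targets '[{"tx":-0.001,"ty":0,"tz":0,"roll":0},{"tx":-0.001,"ty":0,"tz":0,"roll":0},{"tx":-0.001,"ty":0,"tz":0,"roll":0},{"tx":-0.001,"ty":0,"tz":0,"roll":0},{"tx":0,"ty":0,"tz":0,"roll":0},{"tx":0,"ty":0,"tz":0,"roll":0},{"tx":0,"ty":0,"tz":0,"roll":0},{"tx":0,"ty":0,"tz":0,"roll":0}]'

```text
clock: 31.75
position: [0.4649, 0.0482, 0.0748]
ee_rot: [[-0.295, 0.956, 0.0], [0.956, 0.295, 0.0], [-0.0, 0.0, -1.0]]
force: [0.4, 0.7, -1.0]
opening: 0.0429
grasp_force: 35.9
```

```bash
python3 e.py
```

```text
[0.46486799 0.04821777 0.0748267 ] [ 0.41227764  0.67998643 -1.01800264] 0.042916744797727405 35.88020670111291 31.75
lat -0.0004101720903076922 s 0.0905749981238111
scene 188 [-0.0194  0.0685] [0.02   0.1137]
scene 99 [-0.0102  0.1226] [0.0215 0.1674]
top 41 [-0.01    0.0726] [0.0168 0.0821]
```

Request:
send_rows --targets '[{"tx":0,"ty":0,"tz":0.001,"roll":0},{"tx":0,"ty":0,"tz":0.001,"roll":0},{"tx":0,"ty":0,"tz":0.0005,"roll":0},{"tx":0,"ty":0,"tz":0,"roll":0},{"tx":0,"ty":0,"tz":0,"roll":0},{"tx":0,"ty":0,"tz":0,"roll":0},{"tx":0,"ty":0,"tz":0,"roll":0},{"tx":0,"ty":0,"tz":0,"roll":0}]'

```text
clock: 32.52
position: [0.465, 0.0482, 0.0726]
ee_rot: [[-0.295, 0.956, 0.0], [0.956, 0.295, 0.0], [-0.0, 0.0, -1.0]]
force: [-1.7, 1.8, 5.2]
opening: 0.0427
grasp_force: 36.6
```

Request:
send_rows --targets '[{"tx":0,"ty":0,"tz":0,"roll":0},{"tx":0,"ty":0,"tz":0,"roll":0},{"tx":0,"ty":0,"tz":0,"roll":0},{"tx":0,"ty":0,"tz":0,"roll":0},{"tx":0,"ty":0,"tz":0,"roll":0},{"tx":0,"ty":0,"tz":0,"roll":0},{"tx":0,"ty":0,"tz":0,"roll":0},{"tx":0,"ty":0,"tz":0,"roll":0}]' --claw -0.8

```text
clock: 33.18
position: [0.4648, 0.0481, 0.0723]
ee_rot: [[-0.295, 0.956, -0.0], [0.956, 0.295, -0.0], [-0.0, -0.0, -1.0]]
force: [-0.6, 0.4, -0.3]
opening: 0.0767
grasp_force: 0.0
```

Request:
send_rows --targets '[{"tx":0,"ty":0,"tz":-0.005,"roll":0},{"tx":0,"ty":0,"tz":-0.01,"roll":0},{"tx":0,"ty":0,"tz":-0.02,"roll":0},{"tx":0,"ty":0,"tz":-0.02,"roll":0},{"tx":0,"ty":0,"tz":-0.02,"roll":0},{"tx":0,"ty":0,"tz":-0.02,"roll":0},{"tx":0,"ty":0,"tz":-0.02,"roll":0},{"tx":0,"ty":0,"tz":-0.005,"roll":0}]'

```text
clock: 33.85
position: [0.467, 0.0481, 0.1969]
ee_rot: [[-0.295, 0.956, 0.007], [0.956, 0.295, -0.0], [-0.002, 0.006, -1.0]]
force: [1.1, -1.5, 0.4]
opening: 0.0767
grasp_force: 0.0
```

```bash
python3 e.py; python3 - <<'E'
from h import *
n=np.array([.956,.294]);dd=np.array([.294,-.956])
im,d,K,D,M=cam("scene")
v,u=np.mgrid[185:265,390:450];v=v.ravel();u=u.ravel();P=M[:3,3]+rays(np.c_[u,v],K,D,M)*d[v,u][:,None]
q=np.c_[P[:,:2]@n-.459,P[:,:2]@dd]
for z in np.arange(.01,.1,.02):
    k=(P[:,2]>z)&(P[:,2]<z+.01)&(abs(q[:,0])<.02)&(q[:,1]<.115)&(q[:,1]>.03)
    if k.sum()>3:print(z.round(2),k.sum(),np.percentile(q[k],[2,98],axis=0).round(3).tolist())
E
```

```text
[0.46702118 0.04808914 0.19694157] [ 1.12464511 -1.50717716  0.3500519 ] 0.07665318205231893 0.0 33.85
lat 0.0016104560631362008 s 0.09133100602788814
scene 184 [-0.0215  0.0645] [0.0219 0.1116]
scene 170 [-0.0208  0.1222] [0.021 0.166]
top 441 [-0.0221  0.0719] [0.021  0.1139]
0.01 79 [[-0.019, 0.062], [0.019, 0.074]]
0.03 77 [[-0.019, 0.062], [0.018, 0.073]]
0.05 143 [[-0.018, 0.065], [0.018, 0.098]]
0.07 73 [[-0.019, 0.067], [0.018, 0.084]]
0.09 218 [[-0.018, 0.068], [0.019, 0.11]]
```

The bottle is upright at about 0.090 along the axis and the mate at 0.145, so they touch. The robot is clear, and I hand in.

```bash
python3 -c "
from station import ctrl
print(ctrl.close_job())"
```

```text
the job is handed in; nothing more can be done
None
```

The bottle stands upright inside the rail against the other bottle, released, with the arm clear, and the job is handed in at about 34 s. The first two pushes only tilted the bottle, which rocked back upright on release; the third, lifted about 2 mm off the bench, carried it in.

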